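# Hold the spring clip open over the job card

### The job

Three spring clips that differ only in width are parked on a rail. Squeeze open the widest one that still fits into the notch in the top edge of the upright job card, lift it off the rail and lower it astride the card, lined up with it, until its hinge pin is down between the notch's corners and the open jaws stand clear on either side. Finish while still holding the clip there, squeezed well open and touching neither card nor stand, so that sheets can be slipped in; never push hard on the card, leave the other two clips on the rail and do not disturb the loose things around.

Things in the scene. Friction and masses are not known exactly. Their poses are not given: they have to be found in the camera images.
- clip_narrow_pin (a point): Steel spring clip like a big clothes peg, blue handle ends up, black rubber lips down, 22 mm wide along its hinge pin (8 mm diameter); the three clips differ only in this width. Point: middle of the pin; y along the pin, x across the jaws, z up at the start. It stays on the rail.
- clip_middle_pin (a point): Steel spring clip like a big clothes peg, blue handle ends up, black rubber lips down, 32 mm wide along its hinge pin (8 mm diameter); the three clips differ only in this width. Point: middle of the pin; y along the pin, x across the jaws, z up at the start. Parked, the pin rests on the rail's top edge (its centre 79 mm above the bench) and the lips grip the rail; they reach 36 mm below the pin, 33 mm when open.
- clip_middle_grip (a point): Point midway between the middle clip's blue grips when parked, 34 mm above the pin; each grip is 19 mm high, up to 45 mm above the pin. The handles splay to 50 mm over their outer faces at the top. Take them from above, fingers closing across the pin (clip x, square to the rail). Squeezing takes 6 N at first, 12 N at the stop, where they are almost parallel, 18 mm over all. Mass about 0.08 kg.
- clip_broad_pin (a point): Steel spring clip like a big clothes peg, blue handle ends up, black rubber lips down, 50 mm wide along its hinge pin (8 mm diameter); the three clips differ only in this width. Point: middle of the pin; y along the pin, x across the jaws, z up at the start. It stays on the rail.
- clip_middle_jaw (a joint): Opening angle of the middle clip between its two halves, rad: 0 as it is parked on the 4 mm rail, 0.66 fully squeezed open (lips about 24 mm apart); a spring shuts it. Fingers that swing forward as they close press the clip down on the rail, so a yielding arm may rise by 3 to 6 mm while squeezing and the clip then hangs that much lower once lifted; it may also tilt by some 3 degrees in the grip.
- clip_middle_lip_far (a point): Middle of the inner face of the middle clip's one rubber lip (9 mm high), on the half that carries the pin; the half on the +x side of the clip at the start.
- clip_middle_lip_near (a point): The same on the other lip, on the half that swings.
- rail_top (a point): Centre of the top edge of the aluminium rail, 4 mm thick, 232 mm long along its y, top 75 mm above the bench, on a wooden foot 70 x 250 x 12 mm between two dark posts (tops 66 mm above the bench). The three clips are parked on it about 75 mm apart, in any order.
- notch (a point): Middle of the notch's bottom edge in the top of the white job card. The card is rigid, 4 mm thick, 150 mm wide, standing upright and fixed in a wooden block (67 x 120 x 24 mm); x is square to the card's face, y along its edge, z up. The notch is 42 mm wide and 18 mm deep, so the card's corners beside it stand 18 mm higher than this point; the point is 112 mm above the bench.
- gauge_block_2: Loose ground steel block 25 x 50 x 25 mm, origin under its centre. A bystander.
- tape_measure: Loose orange pocket tape measure 32 x 77 x 58 mm, origin on its underside. A bystander.
- rubber_blower: Loose dark rubber blower bulb 54 x 121 x 54 mm, origin on its underside. A bystander.

How it is judged:
By the outcome, as a careful person would: the job done as asked, in the order asked, and still so for the second after the job is handed in, while the arm keeps its last pose, push and grip.
It also fails if it takes over 42 s, if anything falls off the work surface, if the arm or the gripper's body presses on something with over 40 N, if the wrist force passes 120 N, or if a joint passes its speed limit or range.

### The arm

A 6-joint arm with a two-finger parallel gripper is mounted at the origin on a cart in front of the work surface, level with it; the furniture and walls round the work are solid. World frame = base frame: x ahead of the robot, y to its left, z up, the work surface at z = 0. Lengths are in m, angles in degrees, forces in N, time in s.
With the tool pointing down it reaches from about 0.35 to 0.875 m from the base axis. Payload 4.2 kg.
Tool frame: the origin (TCP) lies midway between the tips of the shut fingers; the grasp point (between the pads) lies 19 mm behind it; z points along the fingers, y is the direction in which the jaws open and shut (so a half turn about z gives the same grasp; the last joint's range is limited). The gripper opens to 87 mm and grips with 3 to 60 N. Pads are 19 mm wide; open, the fingers measure 117 mm over their backs; the gripper's body (75 mm by 190 mm) begins 51 mm behind the grasp point.
Start: joints at [-55.428, 22.042, 0.453, 0, -68.411, -14.817], TCP at [0.211, -0.588, 0.223] pointing down, gripper open.
Joint ranges: [-179.83, 179.83], [-69.29, 118.12], [-61.27, 80.66], [-181.25, 117.63], [-171.15, -9.14], [-177.46, 177.46]. Speed limits (degrees/s): [159.86, 159.86, 180, 180, 180, 180].

### API

Orientations are given as a 3x3 rotation matrix whose columns are the frame's x, y, z axes.
In Python, from station import r gives the robot as it stands.
- The arm moves only by the tool play_rows, never from a script. Its argument "commands" is a list that holds one entry, the list of rows, each a list of 7 numbers: the shift along the world's x, y, z in m, then the turn, a rotation vector about the world's x, y, z in rad, then the closure, from 0 (fully open) to 1 (shut). A call has 1 to 5 rows; each row is the pose to reach, as a shift and turn from the pose commanded when the call began; what a row does not reach only later rows make up. A row lasts 1/10 s, in which the tool goes at most 50 mm and 8.59 degrees, less where a joint would pass 70% of its speed; a pose out of reach is approached as far as the arm can. A call with a gripper value outside its range is refused whole. The fingers move at their own pace and stop on an object; the grip force is fixed at half the most. Time passes only in rows, so rows that repeat a pose let the fingers close. It gives the time, the measured TCP pose, the force and the opening at its end, in the units of the state.
- r.sense(): the state, without advancing time (a new reading comes with each control period).
- r.capture(name): name is "scene" or "top"; returns a dict with "image" (480x640x3 uint8, red, green, blue), "range_z" (480x640 float32, m along the optical axis (not along the pixel's ray), 0 where there is no reading), "intrinsics" (3x3 intrinsics, pixels), "extrinsics" (4x4, takes a point from camera to world coordinates). Camera axes: x right, y up, looking along -z (the intrinsics and any distortion apply to the point x, -y, -z); pixel columns grow to the right and rows downward; lengths in m; the calibration is good to about 2 mm. A picture is of the moment at which its call begins.
- r.finish_job(): hands the job in, once; it reports no verdict.
The state is a dict: "time_s": time; "joints": joint angles; "joint_velocities": joint speeds; "effort": joint torques, N m; "tcp_pos": TCP position; "ee_rot": TCP orientation; "wrist_force": force on the tool from outside, world axes, zero at the start; "moment": the same for the moment, N m; "gripper_width": opening from 0.0 (shut) to 1.0 (fully open).
Only numpy, scipy, OpenCV 4.12 (cv2) and the standard library are available. Lean on these libraries where they do the work, as an engineer would, in place of code of your own. Each camera call takes 0.05 s, during which the arm holds its last target. There are 200 camera calls.

## Working session

There is one attempt and no reset: what is moved stays moved. The work goes in short steps, Python scripts to look and compute and a tool call to move; the robot and the scene stay as the last step left them, time stands still between calls to the robot, and variables do not carry over. Pictures are saved under pics/ and viewed, about 8 in all and at most 12, crops included, and the job is handed in when it is done.

Besides the shell and the picture viewer there is one more tool, called after "Call:" in YAML: its name, and indented under it one key for each argument. play_rows: Moves the arm, as the interface text tells. Its arguments: {"type":"object","properties":{"commands":{"type":"array","items":{"type":"array","items":{"type":"array","items":{"type":"number"}}}}},"required":["commands"]}

```bash
mkdir -p pics; ls
cat > h.py <<'E'
import numpy as np, cv2
from station import r
def cap(n):
    c=r.capture(n); return c
def cloud(c):
    K=c["intrinsics"];d=c["range_z"];h,w=d.shape
    u,v=np.meshgrid(np.arange(w),np.arange(h))
    P=np.stack([(u-K[0,2])/K[0,0]*d,-(v-K[1,2])/K[1,1]*d,-d,np.ones_like(d)],-1)
    W=(P@np.asarray(c["extrinsics"]).T)[...,:3]; W[d==0]=np.nan
    return W
def save(n,im): cv2.imwrite("pics/"+n,np.ascontiguousarray(im[...,::-1]))
E
python3 - <<'E'
from h import *
import pickle
s=r.sense();print(s)
for n in("scene","top"):
    c=cap(n);save(n+"0.png",c["image"]);pickle.dump(c,open(n+".pkl","wb"));print([k for k in c],np.round(c["intrinsics"],2),np.round(c["extrinsics"],3))
E
```

```text
pics
{'time_s': 0.0, 'joints': array([-5.54280802e+01,  2.20901689e+01,  3.75973299e-01, -2.96048488e-02,
       -6.84108468e+01, -1.48173701e+01]), 'joint_velocities': array([-0.06698684,  0.01709132,  0.00852749,  0.12210914, -0.08162042,
        0.00838481]), 'effort': array([ 1.33864964e-03, -3.90662742e+01,  1.87406731e+01,  4.21979159e+00,
        1.08957817e-02, -1.83822272e-04]), 'tcp_pos': array([ 0.21105188, -0.58761415,  0.22143826]), 'ee_rot': array([[-9.41213559e-01, -3.37811081e-01, -8.42743203e-04],
       [-3.37812119e-01,  9.41211288e-01,  2.06961073e-03],
       [ 9.40619785e-05,  2.23263455e-03, -9.99997503e-01]]), 'wrist_force': array([-0.17399052,  0.2385836 ,  0.65044603]), 'moment': array([-0.00590055, -0.01436004, -0.03901428]), 'gripper_width': 0.9987579751551238}
['image', 'range_z', 'intrinsics', 'extrinsics'] [[479.2    0.   317.41]
 [  0.   479.2  243.68]
 [  0.     0.     1.  ]] [[-0.698  0.546 -0.464  0.124]
 [-0.716 -0.524  0.461  0.445]
 [ 0.008  0.654  0.757  0.857]
 [ 0.     0.     0.     1.   ]]
['image', 'range_z', 'intrinsics', 'extrinsics'] [[512.84   0.   316.42]
 [  0.   512.84 251.57]
 [  0.     0.     1.  ]] [[ 0.134  0.969 -0.206  0.419]
 [-0.991  0.132 -0.024 -0.016]
 [ 0.004  0.207  0.978  0.975]
 [ 0.     0.     0.     1.   ]]
```

View pics/scene0.png

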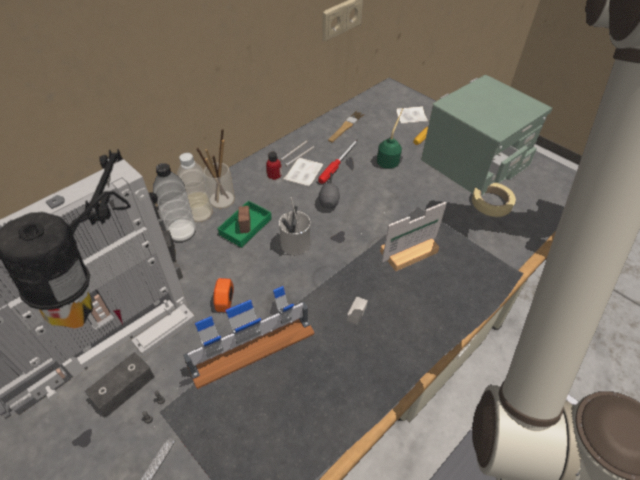

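View pics/top0.png

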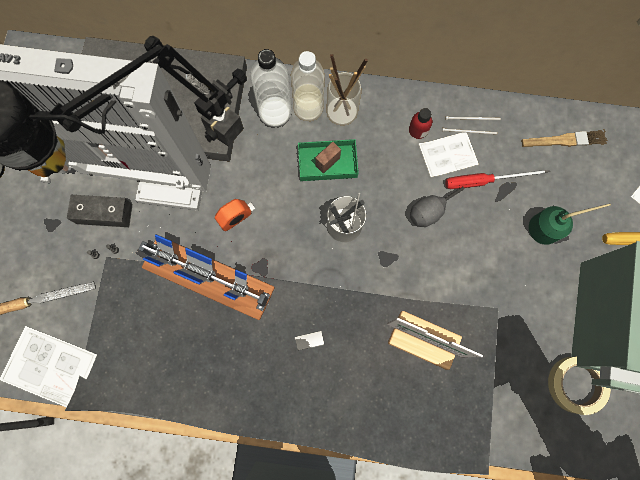

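The rail sits at about (205,275) in the top view, with the clips from left to right middle (165,250), broad (200,265) and narrow (238,283). The card is at about (435,337). The tape measure, gauge block and bulb are well separate from these. Next I measure them.

Run:
```python
from h import *
import pickle
for n in("scene","top"):
    c=pickle.load(open(n+".pkl","rb"));W=cloud(c);im=c["image"].astype(int)
    R,G,B=im[...,0],im[...,1],im[...,2]
    m=((B>100)&(R<70)&(G<110)&(B-R>60)).astype(np.uint8)
    k,L,st,ce=cv2.connectedComponentsWithStats(m)
    print(n)
    for i in range(1,k):
        if st[i,4]<15: continue
        P=W[L==i];P=P[~np.isnan(P[:,0])]
        if len(P)<5: continue
        print("blue",st[i],np.round(np.median(P,0),4),"z",np.round(np.percentile(P[:,2],[5,95]),4),"n",len(P))
    # rail / card points
    def line(P,lab):
        xy=P[:,:2].astype(np.float32);vx,vy,x,y=cv2.fitLine(xy,cv2.DIST_HUBER,0,.01,.01).ravel()
        if vy<0:vx,vy=-vx,-vy
        t=(xy-[x,y])@[vx,vy];a,b=np.percentile(t,[.5,99.5]);
        print(lab,len(P),"dir",np.degrees(np.arctan2(vy,vx)).round(2),"ends",np.round([x+a*vx,y+a*vy],4),np.round([x+b*vx,y+b*vy],4),"resid",np.std((xy-[x,y])@[-vy,vx]).round(4))
    cardm=(W[...,2]>.06)&(W[...,2]<.14)&(W[...,1]<-.15)&(W[...,1]>-.36)&(W[...,0]>.2)&(W[...,0]<.5)&(W[...,0]<.45)
    P=W[cardm];line(P,"card");print("ztop",np.percentile(P[:,2],[50,90,99]).round(4))
    line(W[cardm&(W[...,2]>.105)],"cardtop")
    rm=(W[...,2]>.066)&(W[...,2]<.078)&(W[...,1]>.0)&(W[...,1]<.36)&(W[...,0]>.25)&(W[...,0]<.5)
    line(W[rm],"rail")
c=pickle.load(open("top.pkl","rb"));W=cloud(c);im=c["image"]
a=cv2.resize(im[225:325,130:280],None,fx=5,fy=5,interpolation=2)
b=cv2.resize(im[300:375,380:490],None,fx=5,fy=5,interpolation=2)
save("crop_rail.png",a);save("crop_card.png",b)
c=pickle.load(open("scene.pkl","rb"))
a=cv2.resize(c["image"][280:390,175:320],None,fx=5,fy=5,interpolation=2)
save("crop_rail_s.png",a)
a=cv2.resize(c["image"][195:275,375:455],None,fx=6,fy=6,interpolation=2)
save("crop_card_s.png",a)
```

```text
scene
blue [274 287  11  11  74] [0.543  0.1283 0.1151] z [0.1067 0.122 ] n 74
blue [226 301  27  17 205] [0.5649 0.2062 0.1156] z [0.1075 0.1224] n 204
blue [284 304   9   6  23] [0.5026 0.1404 0.1211] z [0.1163 0.1236] n 23
blue [195 317  19  14 139] [0.5837 0.2706 0.1153] z [0.1074 0.1229] n 139
blue [236 319  25  12  60] [0.5255 0.2178 0.121 ] z [0.1155 0.123 ] n 59
blue [204 337  16   8  39] [0.5433 0.2829 0.1211] z [0.1156 0.1241] n 39Traceback (most recent call last):
  File "<stdin>", line 21, in <module>
  File "<stdin>", line 16, in line
cv2.error: OpenCV(4.12.0) /io/opencv/modules/imgproc/src/linefit.cpp:50: error: (-215:Assertion failed) count > 0 in function 'fitLine2D_wods'
```

Run:
```python
from h import *
import pickle
def line(P,lab):
    if len(P)<5: print(lab,"none");return
    xy=P[:,:2].astype(np.float32);vx,vy,x,y=cv2.fitLine(xy,cv2.DIST_HUBER,0,.01,.01).ravel()
    if vy<0:vx,vy=-vx,-vy
    t=(xy-[x,y])@[vx,vy];a,b=np.percentile(t,[.5,99.5]);
    print(lab,len(P),"dir",np.degrees(np.arctan2(vy,vx)).round(2),"ends",np.round([x+a*vx,y+a*vy],4),np.round([x+b*vx,y+b*vy],4),"resid",np.std((xy-[x,y])@[-vy,vx]).round(4),"z",np.percentile(P[:,2],[1,50,99]).round(4))
for n,(cu0,cu1,cv0,cv1),(ru0,ru1,rv0,rv1) in(("scene",(375,455,195,275),(175,320,280,390)),("top",(380,490,300,375),(130,280,225,325))):
    c=pickle.load(open(n+".pkl","rb"));W=cloud(c);im=c["image"].astype(int)
    R,G,B=im[...,0],im[...,1],im[...,2]
    m=((B>100)&(R<70)&(G<110)&(B-R>60)).astype(np.uint8)
    k,L,st,ce=cv2.connectedComponentsWithStats(m)
    print(n)
    for i in range(1,k):
        if st[i,4]<15: continue
        P=W[L==i];P=P[~np.isnan(P[:,0])]
        if len(P)>5:line(P,"blue"+str(st[i])+str(np.round(np.median(P,0),4)))
    Wc=W[cv0:cv1,cu0:cu1].reshape(-1,3);
    line(Wc[(Wc[:,2]>.05)],"card");line(Wc[(Wc[:,2]>.118)],"cardtop")
    Wr=W[rv0:rv1,ru0:ru1].reshape(-1,3);line(Wr[(Wr[:,2]>.070)&(Wr[:,2]<.077)],"rail")
c=pickle.load(open("top.pkl","rb"));im=c["image"]
a=cv2.resize(im[225:325,130:280],None,fx=4,fy=4,interpolation=2)
b=cv2.resize(im[300:375,380:490],None,fx=5,fy=5,interpolation=2)
c=pickle.load(open("scene.pkl","rb"))
d=cv2.resize(c["image"][195:275,375:455],None,fx=3,fy=3,interpolation=2)
o=np.zeros((800,800,3),np.uint8);o[:400,:600]=a;o[405:780,:550]=b;o[405:645,555:795]=d
save("crop.png",o[:785])
```

```text
scene
blue[274 287  11  11  74][0.543  0.1283 0.1151] 74 dir 72.66 ends [0.5402 0.12  ] [0.5457 0.1377] resid 0.0019 z [0.1054 0.1151 0.1223]
blue[226 301  27  17 205][0.5649 0.2062 0.1156] 204 dir 74.29 ends [0.5585 0.1831] [0.5713 0.2284] resid 0.002 z [0.1057 0.1156 0.1234]
blue[284 304   9   6  23][0.5026 0.1404 0.1211] 23 dir 79.05 ends [0.5013 0.1327] [0.5046 0.1496] resid 0.0008 z [0.1149 0.1211 0.1245]
blue[195 317  19  14 139][0.5837 0.2706 0.1153] 139 dir 73.28 ends [0.5793 0.2563] [0.5877 0.2843] resid 0.002 z [0.1057 0.1153 0.1239]
blue[236 319  25  12  60][0.5255 0.2178 0.121 ] 59 dir 73.62 ends [0.5186 0.1951] [0.5314 0.2386] resid 0.0009 z [0.1139 0.121  0.1239]
blue[204 337  16   8  39][0.5433 0.2829 0.1211] 39 dir 73.24 ends [0.5395 0.2693] [0.5473 0.2954] resid 0.0009 z [0.1145 0.1211 0.1245]
card 1278 dir 73.76 ends [ 0.4612 -0.2827] [ 0.5029 -0.1393] resid 0.0011 z [0.0507 0.0913 0.1306]
cardtop 197 dir 73.9 ends [ 0.4621 -0.2817] [ 0.5028 -0.1406] resid 0.0016 z [0.1185 0.1266 0.132 ]
rail 345 dir 73.8 ends [0.5122 0.0984] [0.576 0.318] resid 0.0319 z [0.0701 0.0
[... 425 characters left out ...]
blue[174 271  26  13  52][0.5254 0.2179 0.1219] 52 dir 74.31 ends [0.5191 0.1935] [0.5319 0.2393] resid 0.0012 z [0.1194 0.1219 0.125 ]
blue[235 270  12  10  65][0.5422 0.128  0.1165] 65 dir 72.21 ends [0.5393 0.1188] [0.5454 0.1379] resid 0.0024 z [0.1041 0.1165 0.1241]
blue[224 294  12   6  22][0.5029 0.1396 0.1221] 22 dir 76.24 ends [0.5007 0.1294] [0.5054 0.1487] resid 0.0012 z [0.1184 0.1221 0.1244]
card 722 dir 73.69 ends [ 0.4611 -0.2815] [ 0.5026 -0.14  ] resid 0.0011 z [0.0518 0.105  0.1319]
cardtop 223 dir 73.68 ends [ 0.4617 -0.2828] [ 0.5034 -0.1406] resid 0.0013 z [0.1186 0.1285 0.1322]
rail 181 dir 73.98 ends [0.5133 0.0953] [0.5771 0.3177] resid 0.0026 z [0.0705 0.0743 0.0769]
```

View pics/crop.png

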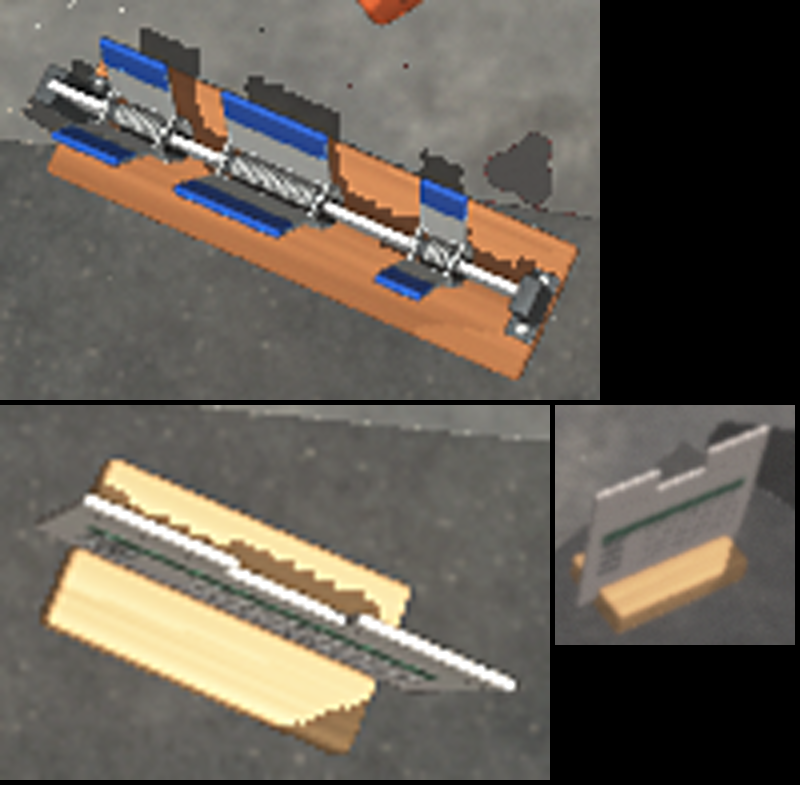

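The crop confirms the middle clip is at the left end of the rail and the broad one is in the centre. The notch is visible in the card at about (235,570)–(350,622) in the crop. I'll locate the notch exactly and check for tall obstacles.

Run:
```python
from h import *
import pickle
a=np.radians(73.8);ux=np.array([np.sin(a),-np.cos(a)]);uy=np.array([np.cos(a),np.sin(a)])
pin=np.array([.5638,.2755])
for n,(cu0,cu1,cv0,cv1) in(("scene",(375,455,195,275)),("top",(380,490,300,375))):
    c=pickle.load(open(n+".pkl","rb"));W=cloud(c)
    P=W[cv0:cv1,cu0:cu1].reshape(-1,3);P=P[P[:,2]>.06]
    o=np.array([.482,-.2112]);y=(P[:,:2]-o)@uy*1e3;x=(P[:,:2]-o)@ux*1e3
    print(n,"ends",np.percentile(y,[.3,99.7]).round(1))
    for y0 in range(-36,37,3):
        m=abs(y-y0)<1.5
        print(y0,(P[m,2].max()*1e3).round(0) if m.any() else None,end="; ")
    m=P[:,2]>.108;print("\nxtop",np.percentile(x[m],[5,50,95]).round(1))
    Q=W.reshape(-1,3);Q=Q[Q[:,2]>.13];d=np.linalg.norm(Q[:,:2]-pin,axis=1);m=(d<.22)
    print("tall near clip",[(q.round(2).tolist()) for q in Q[m][::max(1,m.sum()//15)]])
```

```text
scene ends [-75.3  75.4]
-36 131.0; -33 131.0; -30 131.0; -27 130.0; -24 134.0; -21 130.0; -18 114.0; -15 111.0; -12 111.0; -9 114.0; -6 111.0; -3 111.0; 0 113.0; 3 108.0; 6 113.0; 9 115.0; 12 112.0; 15 113.0; 18 112.0; 21 129.0; 24 131.0; 27 130.0; 30 129.0; 33 129.0; 36 129.0; 
xtop [-1.4  0.3  3. ]
tall near clip [[0.78, 0.26, 0.36], [0.75, 0.32, 0.36], [0.66, 0.3, 0.39], [0.72, 0.25, 0.29], [0.69, 0.42, 0.41], [0.68, 0.44, 0.41], [0.72, 0.32, 0.27], [0.64, 0.43, 0.41], [0.72, 0.35, 0.26], [0.72, 0.28, 0.19], [0.62, 0.44, 0.4], [0.72, 0.35, 0.21], [0.63, 0.45, 0.37], [0.72, 0.33, 0.14], [0.72, 0.38, 0.15], [0.64, 0.43, 0.23]]
top ends [-74.2  74.1]
-36 130.0; -33 130.0; -30 131.0; -27 132.0; -24 131.0; -21 132.0; -18 111.0; -15 113.0; -12 111.0; -9 114.0; -6 113.0; -3 113.0; 0 115.0; 3 114.0; 6 112.0; 9 113.0; 12 112.0; 15 112.0; 18 113.0; 21 130.0; 24 131.0; 27 129.0; 30 131.0; 33 132.0; 36 132.0; 
xtop [-0.7  0.4  3.1]
tall near clip [[0.78, 0.26, 0.37], [0.74, 0.37, 0.37], [0.76, 0.24, 0.35], [0.72, 0.29, 0.38], [0.73, 0.27, 0.36], [0.72, 0.28, 0.36], [0.7, 0.31, 0.36], [0.67, 0.37, 0.38], [0.72, 0.3, 0.29], [0.64, 0.38, 0.4], [0.71, 0.42, 0.23], [0.71, 0.37, 0.23], [0.71, 0.28, 0.23], [0.67, 0.39, 0.27], [0.73, 0.24, 0.14], [0.64, 0.42, 0.24]]
```

Call:
play_rows:
  commands:
    - [[0.018,0.046,0.006,0,0,0.04,0],[0.036,0.092,0.012,0,0,0.08,0],[0.054,0.138,0.018,0,0,0.12,0],[0.072,0.184,0.024,0,0,0.16,0],[0.09,0.23,0.03,0,0,0.2,0]]

```text
time_s: 0.6
tcp_pos: [0.3013, -0.3563, 0.2524]
ee_rot: [[-0.855, -0.519, -0.0], [-0.519, 0.855, 0.001], [0.0, 0.001, -1.0]]
wrist_force: [1.5, 0.2, 0.7]
gripper_width: 1.002
```

The notch spans y ±20 mm about the card centre (0.4825, -0.211), as expected. The lamp head hangs near the clip at z 0.36 or more, so I check that clearance while approaching.

Run:
```python
from h import *
import pickle
pin=np.array([.5638,.2755])
for n in("scene","top"):
    c=pickle.load(open(n+".pkl","rb"));W=cloud(c).reshape(-1,3)
    for z0 in np.arange(.14,.7,.04):
        Q=W[(W[:,2]>z0)&(W[:,2]<z0+.04)];d=np.linalg.norm(Q[:,:2]-pin,axis=1)
        i=np.argsort(d)[:4:3] if len(d)>4 else []
        print(n,z0.round(2),[(Q[j].round(3).tolist(),d[j].round(3)) for j in i])
```

```text
scene 0.14 [([0.712, 0.273, 0.18], np.float64(0.149)), ([0.714, 0.273, 0.176], np.float64(0.15))]
scene 0.18 [([0.711, 0.283, 0.202], np.float64(0.147)), ([0.711, 0.275, 0.216], np.float64(0.148))]
scene 0.22 [([0.707, 0.277, 0.232], np.float64(0.143)), ([0.708, 0.272, 0.235], np.float64(0.144))]
scene 0.26 [([0.636, 0.396, 0.293], np.float64(0.141)), ([0.637, 0.397, 0.291], np.float64(0.141))]
scene 0.3 [([0.631, 0.393, 0.337], np.float64(0.135)), ([0.629, 0.394, 0.339], np.float64(0.135))]
scene 0.34 [([0.658, 0.294, 0.376], np.float64(0.097)), ([0.66, 0.294, 0.379], np.float64(0.098))]
scene 0.38 [([0.656, 0.305, 0.408], np.float64(0.096)), ([0.658, 0.302, 0.4], np.float64(0.098))]
scene 0.42 [([0.186, 0.0, 0.432], np.float64(0.467)), ([0.185, 0.001, 0.434], np.float64(0.467))]
scene 0.46 [([0.193, -0.01, 0.467], np.float64(0.468)), ([0.192, -0.009, 0.466], np.float64(0.468))]
scene 0.5 [([0.199, -0.02, 0.511], np.float64(0.469)), ([0.199, -0.02, 0.5], np.float64(0.469))]
scene 0.54 [([0.21, -0.034, 0.541], np.float64(0.47)), ([0.21, -0.035, 0.542], np.float64(0.471))]
scene 0.58 
[... 351 characters left out ...]
13, 0.277, 0.18], np.float64(0.15))]
top 0.18 [([0.711, 0.275, 0.207], np.float64(0.147)), ([0.711, 0.282, 0.204], np.float64(0.147))]
top 0.22 [([0.707, 0.277, 0.231], np.float64(0.143)), ([0.707, 0.278, 0.233], np.float64(0.143))]
top 0.26 [([0.635, 0.395, 0.298], np.float64(0.139)), ([0.634, 0.397, 0.292], np.float64(0.14))]
top 0.3 [([0.63, 0.392, 0.338], np.float64(0.134)), ([0.632, 0.391, 0.333], np.float64(0.134))]
top 0.34 [([0.659, 0.291, 0.375], np.float64(0.096)), ([0.66, 0.291, 0.376], np.float64(0.097))]
top 0.38 [([0.657, 0.298, 0.396], np.float64(0.096)), ([0.658, 0.3, 0.39], np.float64(0.097))]
top 0.42 []
top 0.46 []
top 0.5 []
top 0.54 []
top 0.58 []
top 0.62 []
top 0.66 []
```

Call:
play_rows:
  commands:
    - [[0.018,0.046,0.0,0,0,0.07,0],[0.036,0.092,0.0,0,0,0.14,0],[0.054,0.138,0.0,0,0,0.21,0],[0.072,0.184,0.0,0,0,0.28,0],[0.09,0.23,0.0,0,0,0.35,0]]

```text
time_s: 1.1
tcp_pos: [0.3912, -0.1262, 0.2526]
ee_rot: [[-0.623, -0.782, 0.0], [-0.782, 0.623, 0.0], [-0.0, -0.0, -1.0]]
wrist_force: [1.8, 0.3, -0.5]
gripper_width: 0.999
```

Call:
play_rows:
  commands:
    - [[0.017,0.04,-0.02,0,0,0.04,0],[0.034,0.08,-0.04,0,0,0.08,0],[0.05,0.12,-0.06,0,0,0.12,0],[0.067,0.16,-0.08,0,0,0.16,0],[0.083,0.2,-0.098,0,0,0.2,0]]

```text
time_s: 1.6
tcp_pos: [0.4742, 0.0735, 0.1535]
ee_rot: [[-0.456, -0.89, -0.001], [-0.89, 0.456, -0.0], [0.001, 0.0, -1.0]]
wrist_force: [0.8, -0.5, 1.0]
gripper_width: 0.998
```

Call:
play_rows:
  commands:
    - [[0.018,0.04,0,0,0,0.04,0],[0.036,0.08,0,0,0,0.08,0],[0.054,0.12,0,0,0,0.12,0],[0.072,0.16,0,0,0,0.16,0],[0.0895,0.2015,0,0,0,0.192,0]]

```text
time_s: 2.1
tcp_pos: [0.564, 0.2748, 0.154]
ee_rot: [[-0.279, -0.96, -0.001], [-0.96, 0.279, -0.001], [0.001, 0.001, -1.0]]
wrist_force: [0.6, 0.0, 1.3]
gripper_width: 1.0
```

Call:
play_rows:
  commands:
    - [[0,0,0,0,0,0,0],[0,0,0,0,0,0,0]]

```text
time_s: 2.3
tcp_pos: [0.5632, 0.2738, 0.1532]
ee_rot: [[-0.279, -0.96, -0.002], [-0.96, 0.279, -0.001], [0.002, 0.002, -1.0]]
wrist_force: [-0.3, -0.3, -0.8]
gripper_width: 1.003
```

Run:
```python
from h import *
import pickle
s=r.sense();print(s["time_s"],s["tcp_pos"].round(4),s["ee_rot"].round(4),s["wrist_force"])
y=s["ee_rot"][:,1];print(np.degrees(np.arctan2(y[1],y[0])))
c=cap("scene");pickle.dump(c,open("s1.pkl","wb"));d=cap("top")["image"]
a=cv2.resize(c["image"][240:400,120:340],None,fx=3.5,fy=3.5,interpolation=2)
save("c1.png",a[:600]);save("c1t.png",d)
```

```text
2.3 [0.5632 0.2738 0.1532] [[-0.2794 -0.9602 -0.0021]
 [-0.9602  0.2794 -0.0013]
 [ 0.0018  0.0016 -1.    ]] [-0.31944314 -0.30434948 -0.77778764]
163.77505707123817
```

View pics/c1.png

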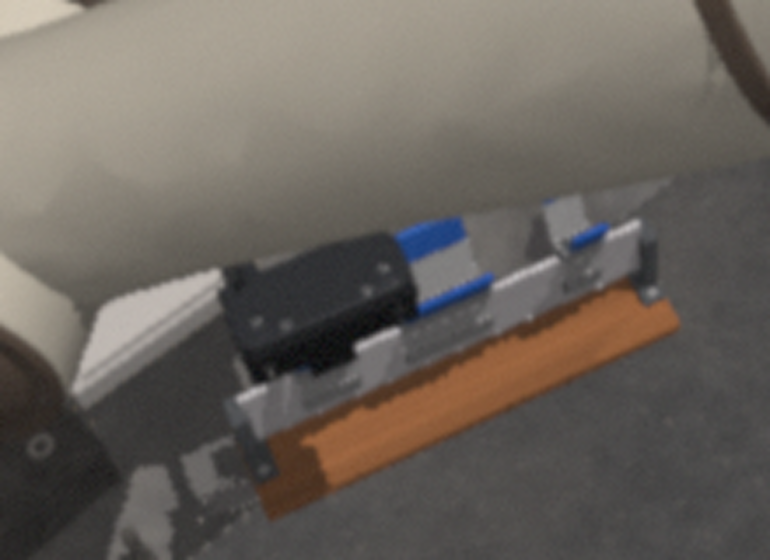

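The gripper is centred above the left clip at about (320,370), clear of the broad clip. I descend.

Call:
play_rows:
  commands:
    - [[0.0005,0.0017,-0.015,0,0,0,0],[0.0005,0.0017,-0.03,0,0,0,0],[0.0005,0.0017,-0.045,0,0,0,0],[0.0005,0.0017,-0.057,0,0,0,0],[0.0005,0.0017,-0.057,0,0,0,0]]

```text
time_s: 2.9
tcp_pos: [0.563, 0.2733, 0.096]
ee_rot: [[-0.282, -0.96, -0.003], [-0.96, 0.282, -0.002], [0.003, 0.002, -1.0]]
wrist_force: [-0.4, 0.9, 0.2]
gripper_width: 1.001
```

Call:
play_rows:
  commands:
    - [[0,0,0,0,0,0,0.2],[0,0,0,0,0,0,0.4],[0,0,0,0,0,0,0.5],[0,0,0,0,0,0,0.6],[0,0,0,0,0,0,0.7]]

```text
time_s: 3.4
tcp_pos: [0.5644, 0.2751, 0.0979]
ee_rot: [[-0.28, -0.96, 0.001], [-0.96, 0.28, 0.0], [-0.001, -0.0, -1.0]]
wrist_force: [0.8, 0.5, 0.8]
gripper_width: 0.629
```

Call:
play_rows:
  commands:
    - [[0,0,0,0,0,0,0.8],[0,0,0,0,0,0,0.9],[0,0,0,0,0,0,1],[0,0,0,0,0,0,1],[0,0,0,0,0,0,1]]

```text
time_s: 3.9
tcp_pos: [0.566, 0.2757, 0.1019]
ee_rot: [[-0.279, -0.96, 0.005], [-0.96, 0.279, 0.002], [-0.003, -0.004, -1.0]]
wrist_force: [-3.1, -0.6, 14.8]
gripper_width: 0.22
```

Call:
play_rows:
  commands:
    - [[0,0,0,0,0,0,1],[0,0,0,0,0,0,1],[0,0,0,0,0,0,1],[0,0,0,0,0,0,1]]

```text
time_s: 4.3
tcp_pos: [0.566, 0.2758, 0.1019]
ee_rot: [[-0.279, -0.96, 0.005], [-0.96, 0.279, 0.002], [-0.003, -0.004, -1.0]]
wrist_force: [-2.7, -1.0, 15.3]
gripper_width: 0.214
```

Squeezed to 18.6 mm, which is practically the stop. I lift straight up, back off square to the rail, then look.

Call:
play_rows:
  commands:
    - [[0,0,0.01,0,0,0,1],[0,0,0.02,0,0,0,1],[0,0,0.033,0,0,0,1],[0,0,0.046,0,0,0,1],[0,0,0.058,0,0,0,1]]

```text
time_s: 4.8
tcp_pos: [0.5644, 0.2751, 0.1568]
ee_rot: [[-0.28, -0.96, 0.0], [-0.96, 0.28, 0.0], [-0.0, -0.0, -1.0]]
wrist_force: [0.0, 0.1, -0.8]
gripper_width: 0.212
```

Call:
play_rows:
  commands:
    - [[-0.019,0.006,0.0,0,0,0,1],[-0.038,0.011,0.0,0,0,0,1],[-0.058,0.017,0.01,0,0,0,1],[-0.077,0.012,0.025,0,0,0,1],[-0.09,0.0,0.04,0,0,0,1]]

```text
time_s: 5.3
tcp_pos: [0.4732, 0.2754, 0.1964]
ee_rot: [[-0.279, -0.96, -0.0], [-0.96, 0.279, -0.0], [0.0, 0.0, -1.0]]
wrist_force: [0.1, -0.3, -0.2]
gripper_width: 0.213
```

Run:
```python
from h import *
import pickle
c=cap("top");W=cloud(c)
s=r.sense();print(s["time_s"],s["tcp_pos"].round(4),s["wrist_force"].round(1),s["gripper_width"])
c2=cap("scene");pickle.dump((c,c2),open("s2.pkl","wb"))
save("c2.png",np.hstack([cv2.resize(c["image"][180:340,100:300],(400,320)),cv2.resize(c2["image"][230:390,140:340],(400,320))]))
```

```text
5.35 [0.4726 0.2741 0.1995] [-1.5 -1.5  1.3] 0.21583525101010462
```

View pics/c2.png

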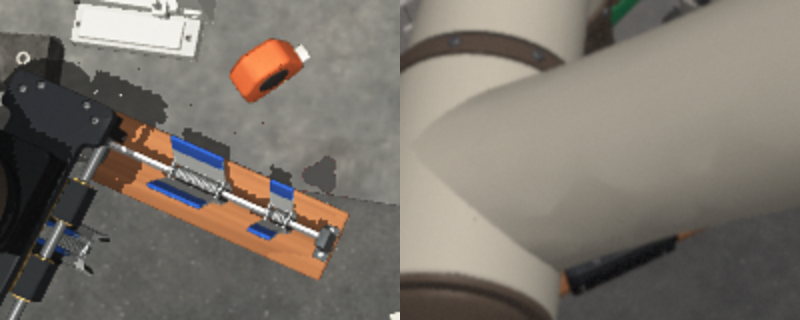

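The blue grips are held between the pads at about (60,240) and the other two clips are still on the rail. I carry it to above the card, same heading.

Call:
play_rows:
  commands:
    - [[0.0,-0.02,0.01,0,0,0,1],[0.0,-0.06,0.015,0,0,0,1],[0.002,-0.1,0.017,0,0,0,1],[0.004,-0.14,0.017,0,0,0,1],[0.006,-0.18,0.017,0,0,0,1]]

```text
time_s: 5.9
tcp_pos: [0.4804, 0.0929, 0.2128]
ee_rot: [[-0.28, -0.96, -0.0], [-0.96, 0.28, -0.0], [0.0, -0.0, -1.0]]
wrist_force: [0.6, 0.8, -1.5]
gripper_width: 0.215
```

Call:
play_rows:
  commands:
    - [[0.001,-0.04,0,0,0,0,1],[0.002,-0.08,0,0,0,0,1],[0.003,-0.12,0,0,0,0,1],[0.004,-0.16,0,0,0,0,1],[0.005,-0.2,0,0,0,0,1]]

```text
time_s: 6.4
tcp_pos: [0.485, -0.1074, 0.2127]
ee_rot: [[-0.281, -0.96, -0.0], [-0.96, 0.281, -0.0], [0.0, 0.0, -1.0]]
wrist_force: [0.6, 0.2, -1.2]
gripper_width: 0.212
```

Call:
play_rows:
  commands:
    - [[0.001,-0.04,0,0,0,0,1],[0.001,-0.08,0,0,0,0,1],[0.001,-0.102,0,0,0,0,1],[0.001,-0.105,0,0,0,0,1],[0.001,-0.105,0,0,0,0,1]]

```text
time_s: 6.9
tcp_pos: [0.4859, -0.2109, 0.2122]
ee_rot: [[-0.282, -0.959, -0.001], [-0.959, 0.282, 0.0], [-0.0, 0.001, -1.0]]
wrist_force: [0.3, -0.8, -0.4]
gripper_width: 0.215
```

Run:
```python
from h import *
import pickle
c=cap("top");c2=cap("scene");pickle.dump((c,c2),open("s3.pkl","wb"))
s=r.sense();print(s["time_s"],s["tcp_pos"].round(4),s["ee_rot"].round(4),s["wrist_force"].round(1),s["gripper_width"])
save("c3.png",np.hstack([cv2.resize(c["image"][260:400,370:510],(400,400),interpolation=2),cv2.resize(c2["image"][150:290,350:490],(400,400),interpolation=2)]))
```

```text
7.0 [ 0.4861 -0.2097  0.2125] [[-2.8e-01 -9.6e-01 -4.0e-04]
 [-9.6e-01  2.8e-01  3.0e-04]
 [-1.0e-04  4.0e-04 -1.0e+00]] [-0.1  0.2 -0.8] 0.21423178010447252
```

View pics/c3.png

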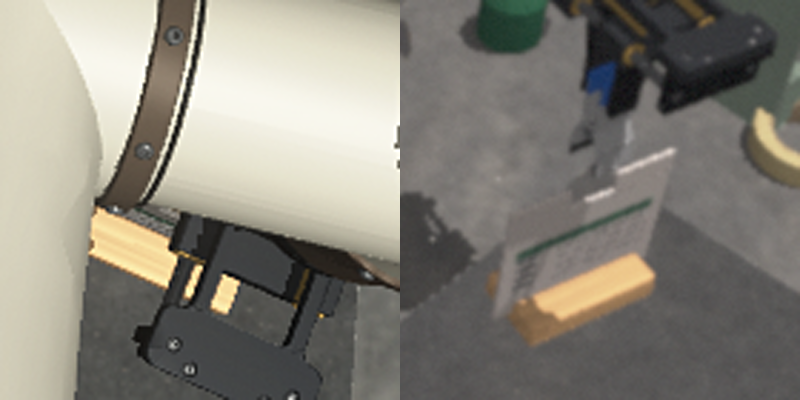

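The scene view shows the clip hanging above the notch at about (600,140), open. I measure its pin, lips and width in the card frame.

Run:
```python
from h import *
import pickle
a=np.radians(73.75);ux=np.array([np.sin(a),-np.cos(a)]);uy=np.array([np.cos(a),np.sin(a)]);o=np.array([.4825,-.211])
c,c2=pickle.load(open("s3.pkl","rb"));W=cloud(c2);P=W.reshape(-1,3);rgb=c2["image"].reshape(-1,3)
x=(P[:,:2]-o)@ux*1e3;y=(P[:,:2]-o)@uy*1e3;z=P[:,2]*1e3
m=(abs(x)<28)&(abs(y)<28)&(z>135)&(z<250)
for z0 in range(144,236,4):
    k=m&(z>=z0)&(z<z0+4)
    if k.sum()>2: print(z0,k.sum(),"x",np.percentile(x[k],[2,25,50,75,98]).round(1),"y",np.percentile(y[k],[2,25,50,75,98]).round(1),"rgb",rgb[k].mean(0).round(0))
t=r.sense()["tcp_pos"];print("tcp in card frame",((t[:2]-o)@ux*1e3).round(1),((t[:2]-o)@uy*1e3).round(1))
save("c4.png",cv2.resize(c2["image"][160:235,385:460],(600,600),interpolation=cv2.INTER_LANCZOS4))
```

```text
152 4 x [-14.1 -12.2   1.9  15.4  15.5] y [-4.1  1.4  7.8 12.9 14.8] rgb [85. 83. 83.]
156 12 x [-15.7 -13.   13.6  14.6  18. ] y [-3.8  0.2 10.7 15.6 16.2] rgb [82. 80. 79.]
160 38 x [-17.5 -16.2 -14.4  12.5  16.7] y [-10.7   1.3   7.8  13.1  17.9] rgb [89. 87. 87.]
164 27 x [-17.3 -15.7 -14.8  14.5  16.2] y [-11.1  -1.9   6.   13.   18.2] rgb [98. 97. 97.]
168 30 x [-16.7 -15.3 -14.4 -13.5  16.4] y [-13.4  -4.2   4.5  12.3  17.4] rgb [105. 103. 103.]
172 25 x [-15.  -14.  -13.7 -12.6  15.3] y [-15.3  -9.4  -1.5   9.7  16.8] rgb [107. 106. 105.]
176 23 x [-15.6 -13.6 -12.7 -11.4  14.5] y [-14.1  -5.1   4.6  11.4  15.7] rgb [107. 105. 105.]
180 32 x [-14.1 -12.4 -11.1  -9.3  11.2] y [-12.7  -3.8   4.7  13.8  16.3] rgb [105. 103. 103.]
184 40 x [-12.  -10.1  -8.   -5.4  11. ] y [-12.7  -1.2   6.9  15.4  18.3] rgb [102. 101. 101.]
188 39 x [-9.  -7.1 -5.6 -1.3  9.1] y [-13.3  -5.2   5.6  14.2  17.2] rgb [100.  99.  99.]
192 32 x [-6.9 -5.8 -5.1  4.9  8.8] y [-11.6  -2.1  10.6  15.5  17.6] rgb [94. 93. 93.]
196 25 x [-7.7 -6.2 -5.2  7.9  9.9] y [-11.1   0.3   7.6  13.   17. ] rgb [90. 89. 89.]
200 17 x [-7.7 -6.2 -5.2  8.   9.5] y [-9.2  7.8 11.  15.8 17.8] rgb [89. 87. 87.]
204 16 x [-5.5 -4.3  8.1  9.1 10.3] y [ 6.1  9.8 13.3 16.2 17.8] rgb [88. 88. 88.]
208 11 x [-6.3 -5.3  8.6  9.  10.8] y [ 7.2 10.9 14.9 16.  17. ] rgb [90. 90. 91.]
212 30 x [-15.2 -14.2  -8.    8.6  22.6] y [-5.6  5.7 12.1 14.1 16.4] rgb [65. 65. 67.]
216 29 x [-16.1 -14.2  -8.    8.   19.1] y [-6.5  8.1 11.6 13.7 17.8] rgb [45. 48. 56.]
220 33 x [-16.2 -14.6 -10.8   8.   20.7] y [-6.   1.6 12.1 14.2 18.2] rgb [36. 42. 54.]
224 41 x [-15.8 -14.   -4.2   8.2  20.8] y [-7.   5.6 11.7 14.2 18.6] rgb [34. 45. 67.]
228 38 x [-15.8 -14.4  -6.2   8.7  18.1] y [-6.3  2.3 11.1 13.8 18.3] rgb [30. 40. 61.]
232 38 x [-16.2 -11.1   7.7  10.5  18.6] y [-4.7  3.1 11.9 14.9 18. ] rgb [30. 44. 70.]
tcp in card frame 3.1 2.3
```

View pics/c4.png

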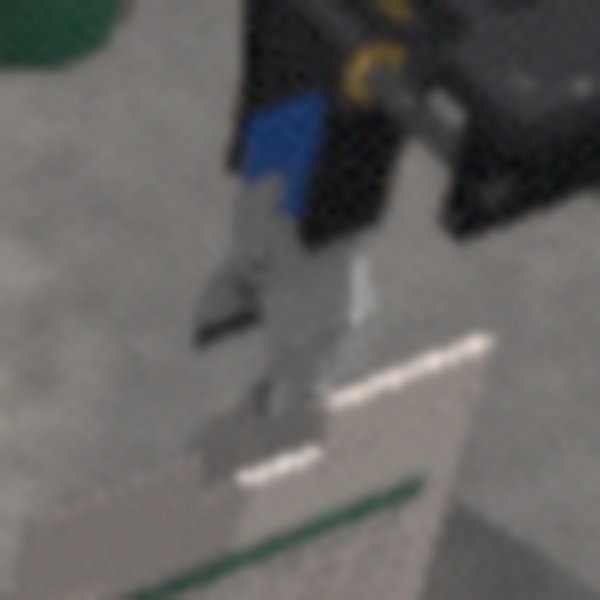

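The clip is open, with lips at x about -17 to +16, y about -14 to +17.7 and lip bottoms about 155 mm, so the pin is about 188 mm up. I shift 2 mm along the card edge and lower it.

Call:
play_rows:
  commands:
    - [[-0.0003,-0.001,0.0,0,0,0,1],[-0.0006,-0.002,0.0,0,0,0,1],[-0.0006,-0.002,-0.008,0,0,0,1],[-0.0006,-0.002,-0.018,0,0,0,1],[-0.0006,-0.002,-0.028,0,0,0,1]]

```text
time_s: 7.5
tcp_pos: [0.4854, -0.2117, 0.1834]
ee_rot: [[-0.28, -0.96, -0.001], [-0.96, 0.28, 0.0], [-0.0, 0.001, -1.0]]
wrist_force: [0.2, -0.3, -1.0]
gripper_width: 0.214
```

Call:
play_rows:
  commands:
    - [[0,0,-0.008,0,0,0,1],[0,0,-0.016,0,0,0,1],[0,0,-0.023,0,0,0,1],[0,0,-0.028,0,0,0,1],[0,0,-0.03,0,0,0,1]]

```text
time_s: 8.0
tcp_pos: [0.4854, -0.212, 0.1539]
ee_rot: [[-0.28, -0.96, -0.001], [-0.96, 0.28, 0.0], [0.0, 0.001, -1.0]]
wrist_force: [-0.7, 0.3, -0.5]
gripper_width: 0.213
```

Call:
play_rows:
  commands:
    - [[0,0,-0.003,0,0,0,1],[0,0,-0.006,0,0,0,1],[0,0,-0.008,0,0,0,1],[0,0,-0.008,0,0,0,1]]

```text
time_s: 8.4
tcp_pos: [0.4856, -0.2119, 0.1463]
ee_rot: [[-0.28, -0.96, -0.0], [-0.96, 0.28, 0.0], [-0.0, 0.0, -1.0]]
wrist_force: [-0.2, -0.1, 0.1]
gripper_width: 0.215
```

Run:
```python
from h import *
a=np.radians(73.75);ux=np.array([np.sin(a),-np.cos(a)]);uy=np.array([np.cos(a),np.sin(a)]);o=np.array([.4825,-.211])
c2=cap("scene");W=cloud(c2);P=W.reshape(-1,3);rgb=c2["image"].reshape(-1,3)
s=r.sense();t=s["tcp_pos"];print(s["time_s"],t.round(4),s["wrist_force"].round(1),s["gripper_width"],((t[:2]-o)@ux*1e3).round(1),((t[:2]-o)@uy*1e3).round(1))
x=(P[:,:2]-o)@ux*1e3;y=(P[:,:2]-o)@uy*1e3;z=P[:,2]*1e3
m=(abs(x)<28)&(abs(y)<24)&(z>80)&(z<170)
for z0 in range(84,168,4):
    k=m&(z>=z0)&(z<z0+4)
    if k.sum()>2: print(z0,k.sum(),"x",np.percentile(x[k],[2,25,50,75,98]).round(1),"y",np.percentile(y[k],[2,25,50,75,98]).round(1))
save("c5.png",cv2.resize(c2["image"][175:255,380:460],(600,600),interpolation=cv2.INTER_LANCZOS4))
```

```text
8.45 [ 0.4857 -0.212   0.1465] [-0.   0.2 -1.2] 0.21388734154199573 3.3 -0.1
84 10 x [-2.  -1.2 -0.3 -0.1  0.4] y [ 4.  10.5 13.  19.3 23.2]
88 13 x [-15.4  -1.3  -0.9   0.3   0.8] y [-6.2  7.6 10.6 18.7 22.6]
92 20 x [-16.9 -15.8 -13.3  -0.2   0.3] y [-12.8  -4.8   8.4  15.7  22.5]
96 26 x [-17.3 -15.8 -14.7  -0.4  14.9] y [-15.2  -0.7   5.5  12.   20.4]
100 31 x [-17.3 -15.4 -14.6  -1.6   0.8] y [-15.5  -1.7   6.5  11.9  20.9]
104 27 x [-15.7 -14.5 -12.9  -1.4   0.1] y [-14.3  -2.8   8.2  14.9  22.2]
108 27 x [-15.2 -13.8 -12.4  -0.7   2.9] y [-16.7  -5.9   6.   13.9  20.3]
112 31 x [-15.  -13.1 -11.7 -10.7  14.4] y [-15.7  -9.2   1.9  11.6  20.1]
116 29 x [-13.1 -11.2 -10.   -7.3  11.5] y [-15.5  -5.9   2.4  11.6  18.5]
120 35 x [-11.4  -9.2  -7.2  -1.5  10.7] y [-17.   -3.4   4.5  13.9  21.5]
124 36 x [-9.2 -6.6 -5.4  0.5  9.6] y [-22.5  -2.9   8.2  12.9  22.1]
128 26 x [-7.8 -5.9 -4.7  1.9  9.8] y [-13.7  -0.4  11.8  15.5  22.6]
132 20 x [-7.8 -6.3 -5.8 -1.3  9. ] y [-13.8  -4.    4.   11.7  14.9]
136 11 x [-6.6 -5.   6.6  8.3  9.7] y [ 4.4  8.1 10.  12.  14.6]
140 12 x [-6.2 -5.6  1.4  8.8  9.6] y [ 7.6 10.2 12.4 15.2 16. ]
144 22 x [-14.9 -10.7   1.8   9.3  19.1] y [-6.5  7.5 11.3 13.4 16.4]
148 26 x [-16.1 -14.5  -9.3   9.   20.3] y [-9.2  1.8  9.8 12.1 15.2]
152 20 x [-16.1 -14.5  -8.8   7.1  19.4] y [-7.   5.  10.2 12.2 16.1]
156 30 x [-15.1 -14.4  -9.4   7.8  14. ] y [-8.7  0.1  9.5 12.6 14.9]
160 39 x [-16.3 -13.5  -5.    8.5  19.5] y [-8.8  0.9  9.3 13.  17. ]
164 32 x [-15.2  -9.4   7.8   9.7  19.5] y [-3.9  4.8 10.1 11.9 15.6]
```

View pics/c5.png

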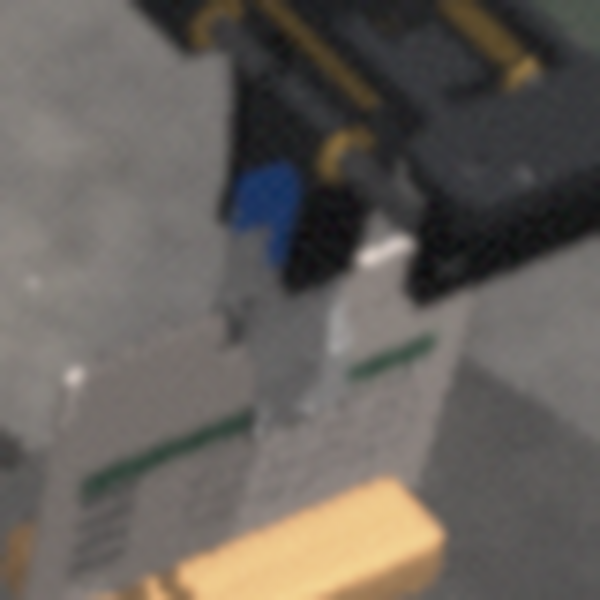

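The clip sits astride the card, centred (y about ±15.5, lips about ±17 outer), with no contact force. The pin is at about 123 mm. I lower 2 mm more for margin, settle, check and hand in.

Call:
play_rows:
  commands:
    - [[0,0,-0.001,0,0,0,1],[0,0,-0.002,0,0,0,1],[0,0,-0.002,0,0,0,1],[0,0,-0.002,0,0,0,1],[0,0,-0.002,0,0,0,1]]

```text
time_s: 8.95
tcp_pos: [0.4857, -0.212, 0.1446]
ee_rot: [[-0.28, -0.96, 0.0], [-0.96, 0.28, -0.0], [0.0, -0.0, -1.0]]
wrist_force: [0.5, 0.2, -0.9]
gripper_width: 0.211
```

Run:
```python
from h import *
s=r.sense();print(s["time_s"],s["tcp_pos"].round(4),s["wrist_force"].round(1),s["moment"].round(2),s["gripper_width"])
if np.linalg.norm(s["wrist_force"])<3 and .2<s["gripper_width"]<.23: print(r.finish_job())
```

```text
8.95 [ 0.4857 -0.212   0.1446] [ 0.5  0.2 -0.9] [ 0.02  0.08 -0.05] 0.21142846103453772
the job is handed in; nothing more can be done
None
```

I squeezed open the 32 mm (middle) clip, lifted it off the rail, lowered it astride the card in the notch and handed the job in at 8.95 s, still holding it open. The hand-in gives no verdict.

- **Grip:** the opening is about 18.4 mm, against 18 mm at the stop.
- **Contact:** wrist force was about 1 N, which is sensor noise, so I take it that nothing is touching the card or stand.
- **Alignment:** measured before the last 2 mm of lowering, the clip lay within about ±15.5 mm along the notch (half-width about 20–21 mm). The lips' outer faces were at about ±17 mm on either side of the card.
- **Pin height:** I estimate about 121 mm above the bench, between the notch bottom at 112 mm and the corners at 130 mm. My estimates disagreed by about 3 mm (120.5 to 124 mm); all lie between the corners.
- **Other things:** the two other clips were still on the rail when I looked just after lifting. I did not photograph the rail or the loose things again at the end.

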